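Load a drawer into the revolving parts stand and index it

ROBOT

A 6-joint arm with a two-finger parallel gripper is mounted at the origin on the work surface. World frame = base frame: x ahead of the robot, y to its left, z up, the work surface at z = 0. Lengths are in m, angles in degrees, forces in N, time in s.
With the tool pointing down it reaches from about 0.275 to 0.875 m from the base axis. Payload 12.5 kg.
Tool frame: the origin (TCP) lies at the centre of the arm's flange, where the gripper is bolted on; the fingertips stand 173 mm ahead of it and the grasp point (between the pads) lies 155 mm ahead of it; x points along the fingers, y is the direction in which the jaws open and shut, and the axes are right-handed (so a half turn about x gives the same grasp; the last joint's range is limited). The gripper opens to 85 mm and grips with 20 to 120 N. Pads are 22 mm wide; open, the fingers measure 114 mm over their backs; the gripper's body (76 mm by 85 mm) begins 54 mm behind the grasp point. The pads swing forward as they close: fully open they stand 13 mm farther back than shut.
Start: joints at [-80.363, 20.094, 94.641, -0, 65.266, -4.847], TCP at [0.138, -0.533, 0.405] pointing down, gripper open.
Joint ranges: [-157.81, 157.81], [-45, 120.19], [0.68, 151.7], [-89.99, 269.99], [4.06, 180], [-164.3, 164.3]. Speed limits (degrees/s): [127.2, 127.2, 159.86, 180, 180, 180].

INTERFACE

Orientations are given as [roll, pitch, yaw] about the fixed x, y, z axes, in that order (R = Rz(yaw) Ry(pitch) Rx(roll)).
In Python, from cell import env, fingers, imaging, close_job gives the robot as it stands. Calls block until the motion is done:
- env.move_to(position, orientation): joint-space move of the TCP to a pose.
- env.line_to(position, ori=None, max_speed=0.15): straight line of the TCP; ori=None keeps the orientation; max_speed is the mean speed in m/s.
- env.move_j(angles): joint-space move.
- fingers.gripper_to(opening): finger opening in m; the grip force is fixed at half the most; returns when the fingers have stopped.
- env.wait(seconds).
- env.solve_ik(position, orientation): joint angles nearest the present ones, or None.
- imaging.grab_frame(name): name is "scene" or "top" or "wrist"; returns (picture, depth): 480x640x3 uint8, blue, green, red; 480x640 float32, m along the optical axis (not along the pixel's ray), 0 where there is no reading.
- imaging.camera_model(name): a dict with "vfov" (degrees; the focal length in pixels is half the picture's height over the tangent of half this angle, whatever the lens; pixels are square), "cx", "cy" (the principal point, pixels), "view" (4x4, takes a point from world to camera coordinates); the wrist camera has in their place "T_tool_cam" (4x4, takes a point from camera to tool coordinates, whose origin is the TCP and whose axes are the tool frame's). Camera axes: x right, y up, looking along -z (the intrinsics and any distortion apply to the point x, -y, -z); pixel columns grow to the right and rows downward; lengths in m; the calibration is good to about 2 mm. A picture is of the moment at which its call begins: read the wrist's pose just before it. camera_model takes no time and is no camera call.
A pose or a line that the arm cannot do raises env.PlanningError and nothing moves.
- close_job(): hands the job in, once; it reports no verdict.
Readings, each from a call of its own:
- env.current_clock(): time.
- env.current_joint_pos(): joint angles.
- env.current_joint_vel(): joint speeds.
- env.current_joint_efforts(): joint torques, N m.
- env.current_eef_pos(): TCP position.
- env.current_eef_rot(): TCP orientation.
- env.current_wrist_force(): force on the tool from outside, world axes, zero at the start.
- env.current_wrist_torque(): the same for the moment, N m.
- env.current_finger_gap(): finger opening in m.
Only numpy, scipy, OpenCV 4.12 (cv2) and the standard library are available. Lean on these libraries where they do the work, as an engineer would, in place of code of your own. Each camera call takes 0.05 s, during which the arm holds its last target. There are 200 camera calls.

TASK

Load the small loose drawer of pipe nipples into the revolving drawer stand: carry it level by its sides, not by its knob, set it down on the stand's loading shelf with the knob outwards and let go, then slide it fully home into the empty bay behind the shelf. Then turn the stand one click clockwise (seen from above), so that the other empty bay comes round to the shelf, and leave it settled on that click. Leave the other things on the bench where they are.

Things in the scene. Friction and masses are not known exactly. Their poses are not given: they have to be found in the camera images.
- drawer: small loose drawer: open grey sheet-steel tray 110 long (x) x 60 wide (y) x 50 mm high, walls 3 mm, full of brass pipe nipples to about 15 mm below its rim, 0.45 to 0.75 kg. Origin: centre of its underside; z up. Its front, at x = -55 mm, carries a black ball knob. It stands on the bench; take it across its 60 mm width to carry it.
- drawer_knob (a point): centre of the small drawer's ball knob, 26 mm in diameter on a neck 10 mm thick, 28 mm in front of the front face and 31 mm above the underside (drawer frame x = -83, y = 0, z = 31 mm). The knob serves to push or pull the drawer along, not to lift it. Its frame is that of the drawer.
- large_drawer: a bystander of the same make but larger: 150 mm long x 100 mm wide x 65 mm high with the same ball knob (it does not fit the bays), 1.4 kg. Origin at the centre of its underside, x along its length, knob at -x.
- stand: fixed foot of the revolving drawer stand. Origin on the bench, on the axis of rotation; z up; x points from the loading shelf (at -x) to the axis. On it turns a steel drum 360 mm in diameter with a clear top 104 mm above the bench and six equal bays, open at the rim. The bay at the shelf and the next one counter-clockwise seen from above are empty; the rest hold fixed small drawers, knobs to 215 mm from the axis.
- shelf_top (a point): centre of the upper face of the fixed loading shelf: a level steel plate 132 mm along x and 130 mm wide, 44 mm above the bench and 2 mm above the bay floors, from 188 to 320 mm from the axis of rotation (this point: 254 mm). Frame of the stand: x points into the bay that faces the shelf.
- bay_home (a point): where the small drawer's origin lies when fully home in the bay facing the shelf at the start: on the floor, 119 mm from the axis, back against the stop, front face 6 mm inside the rim so that it swings clear of the shelf. Bay: 68 mm wide between upright cheeks, mouth flared to 82 mm, 58 mm high, floor 42 mm above the bench, covered by the clear top. x points inwards to the axis, as the drawer's must. Turns with the drum.
- grip_bar (a point): centre of the black grip bar on top of the drum, on the axis of rotation, for turning the drum: 80 mm long x 16 mm thick x 30 mm high, from 125 to 155 mm above the bench, with its length along its frame's x axis (towards the bay of bay_home). Turns with the drum.
- carousel (a joint): angle of the drum, rad, growing clockwise seen from above; 0 at the start. A spring plunger drops into a notch every 1.047 rad (60 degrees): a click. It centres the drum when within about 0.1 rad of a notch; leaving a notch or entering the next takes 0.4 to 0.5 N m. Between notches the drum turns against light friction and stays where it is left.
- wrench: a bystander: steel pipe wrench 240 mm long lying flat, 16 mm high, 0.8 kg. Origin on its underside near the middle, x along its length.
- carton: a bystander: open cardboard carton of copper fittings, 170 x 130 x 85 mm, 1.8 kg. Origin at the centre of its underside.

How it is judged (in metres and radians):
On the way, in this order (a step that is already met when the one before it is completed fails the run):
1. the small drawer stands level on the loading shelf, knob outwards, and is let go (x of drawer in the frame of shelf_top between -0.085 and 0.085 m and y of drawer in the frame of shelf_top between -0.06 and 0.06 m and z of drawer in the frame of shelf_top between -0.006 and 0.006 m and angle between drawer's own z axis and vertical below 0.08 rad and x of drawer_knob in the frame of shelf_top below 0 m and linear speed of drawer below 0.03 m/s and contact force between the fingers and drawer below 0.1 N), for 0.2 s.
2. the drawer is fully home in the bay behind the shelf, the drum still on its first click (x of drawer in the frame of bay_home between -0.007 and 0.007 m and y of drawer in the frame of bay_home between -0.007 and 0.007 m and z of drawer in the frame of bay_home between -0.007 and 0.007 m and angle between the x axis of drawer and the x axis of bay_home, either way round below 0.08 rad and x of drawer_knob in the frame of bay_home below -0.06 m and angle between drawer's own z axis and vertical below 0.08 rad and value of joint carousel between -0.1 and 0.1 rad), for 0.2 s.
At the end, for the whole second after the job is handed in: the small drawer is fully home in its bay (within 7 mm each way, knob outwards, level), the drum rests one click (1.047 rad, within 0.07) clockwise from its start, both at rest and released; the other things not moved by more than 40 mm (x of drawer in the frame of bay_home between -0.007 and 0.007 m and y of drawer in the frame of bay_home between -0.007 and 0.007 m and z of drawer in the frame of bay_home between -0.007 and 0.007 m and angle between the x axis of drawer and the x axis of bay_home, either way round below 0.08 rad and x of drawer_knob in the frame of bay_home below -0.06 m and angle between drawer's own z axis and vertical below 0.08 rad and value of joint carousel between 0.977 and 1.117 rad and velocity of joint carousel between -0.05 and 0.05 rad/s and linear speed of drawer below 0.03 m/s and contact force between the fingers and drawer below 0.1 N); the robot touches nothing.
It fails at once if the drawer is tipped by more than 0.4 rad (its contents would spill) (angle between drawer's own z axis and vertical above 0.4 rad).
It fails at once if the drawer is carried by its knob (distance between the grasp point and drawer_knob below 0.03 m and contact force between the fingers and drawer above 1 N and height (world z) of drawer above 0.055 m).
It fails at once if the drum is turned well past the one click (value of joint carousel above 1.5 rad).
It fails at once if the drum is turned the wrong way out of its notch (value of joint carousel below -0.3 rad).
It fails at once if one of the other things is moved by more than 40 mm (distance of any of large_drawer, wrench, carton from where it was at the start of the episode above 0.04 m).
It also fails if it takes over 61 s, if anything falls off the work surface, if the arm or the gripper's body presses on something with over 40 N, if the wrist force passes 120 N, or if a joint passes its speed limit or range.

## Working session

There is one attempt and no reset: what is moved stays moved. The work goes in short steps, each a Python script; the robot and the scene stay as the last script left them, time stands still between calls to the robot, and variables do not carry over. Pictures are saved under pics/ and viewed, about 8 in all and at most 12, crops included, and the job is handed in when it is done.

```bash
ls; mkdir -p pics
python3 - <<'E'
from cell import env,fingers,imaging
import cv2,numpy as np
for n in ("top","scene"):
    p,d=imaging.grab_frame(n); cv2.imwrite(f"pics/{n}0.png",p); np.save(f"pics/{n}0.npy",d)
    m=imaging.camera_model(n); print(n,{k:(np.round(v,4).tolist() if not isinstance(v,str) else v) for k,v in m.items()})
print(imaging.camera_model("wrist"))
print(env.current_clock(),env.current_eef_pos(),env.current_eef_rot())
E
```

```text
pics
top {'vfov': 43.7079, 'cx': 325.1416, 'cy': 224.542, 'view': [[0.0154, -0.9999, 0.0058, -0.2003], [0.9939, 0.0159, 0.1095, -0.5235], [-0.1095, 0.0041, 0.994, -1.3703], [0.0, 0.0, 0.0, 1.0]]}
scene {'vfov': 44.5716, 'cx': 322.5977, 'cy': 243.7397, 'view': [[-0.4911, 0.8711, 0.007, 0.3948], [-0.6294, -0.3604, 0.6884, 0.1838], [0.6022, 0.3337, 0.7253, -1.8836], [0.0, 0.0, 0.0, 1.0]]}
{'vfov': 64.07541266059457, 'cx': 325.3548971053964, 'cy': 242.38170184557438, 'T_tool_cam': array([[-4.59539301e-04,  3.27125671e-01, -9.44980732e-01,
         2.98363050e-02],
       [ 9.99999365e-01,  1.12239243e-03, -9.77539853e-05,
         9.03288540e-04],
       [ 1.02866138e-03, -9.44980178e-01, -3.27125979e-01,
        -8.39048915e-02],
       [ 0.00000000e+00,  0.00000000e+00,  0.00000000e+00,
         1.00000000e+00]])}
0.1 [ 0.13757273 -0.53238968  0.40419435] [-93.95604581  89.9391065  100.52924883]
```

View pics/top0.png

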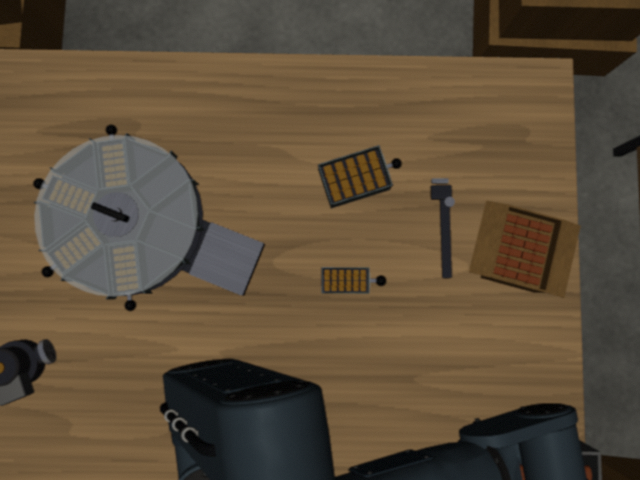

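View pics/scene0.png

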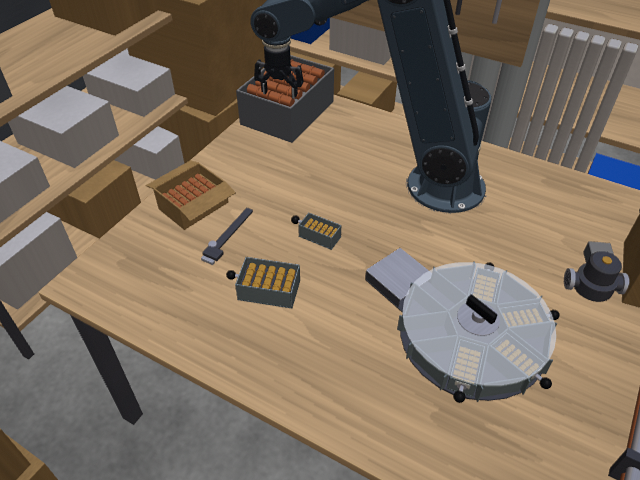

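The top view shows the small drawer at about (345,281) with its knob at (381,281). The drum is centred near (118,215) with the grip bar from (92,205) to (128,219), and the shelf is near (228,258). The scene view agrees with this. The large drawer, wrench and carton are all to the right of the shelf in the top view. I'll measure from the depth cloud.

```bash
cat > h.py <<'E'
from cell import env,fingers,imaging
import cv2,numpy as np
from scipy.spatial.transform import Rotation as R
def cloud(d,m,T=None):
    """world xyz image from depth; T = world<-camera (from view if None)"""
    if T is None: T=np.linalg.inv(np.array(m["view"]))
    f=240/np.tan(np.radians(m["vfov"])/2)
    v,u=np.mgrid[0:480,0:640]
    P=np.stack([(u-m["cx"])/f*d,-(v-m["cy"])/f*d,-d],-1)
    return P@T[:3,:3].T+T[:3,3]
def rect(P):
    c,s,a=cv2.minAreaRect((P[:,:2]*1000).astype(np.float32)); return np.round(c,1),np.round(s,1),round(a,1)
def Tdown(yaw):
    """tool x down, tool y (jaw axis) along world heading yaw (deg)"""
    y=np.array([np.cos(np.radians(yaw)),np.sin(np.radians(yaw)),0]); x=np.array([0,0,-1.])
    return R.from_matrix(np.stack([x,y,np.cross(x,y)],1)).as_euler("xyz",degrees=True)
E
python3 - <<'E'
from h import *
d=np.load("pics/top0.npy"); m=imaging.camera_model("top"); W=cloud(d,m)
def box(u0,u1,v0,v1,z0,z1):
    P=W[v0:v1,u0:u1].reshape(-1,3); return P[(P[:,2]>z0)&(P[:,2]<z1)]
print("bench z",np.median(W[320:340,250:400,2]))
P=box(310,395,255,305,.02,.09); print("drawer+knob",rect(P),"zmax",P[:,2].max())
D=box(315,372,258,303,.02,.09); print("drawer",rect(D))
K=box(375,392,265,295,.02,.09);print("knob",rect(K),K.mean(0),np.percentile(K[:,2],95))
S=box(180,275,215,300,.035,.055); print("shelf",rect(S),np.median(S[:,2]),len(S))
B=box(60,170,170,260,.14,.17); print("bar",rect(B),np.median(B[:,2]))
E_=box(20,215,125,305,.09,.115); print("drumtop",np.median(E_[:,2]))
h=cv2.convexHull((E_[:,:2]*1000).astype(np.float32)); print(cv2.fitEllipse(h),cv2.minEnclosingCircle(h))
for uv in [(205,222),(264,241),(245,294),(187,271),(128,219),(92,205),(321,268),(368,268),(369,293),(321,293),(381,281)]: print(uv,np.round(W[uv[1],uv[0]],3))
L=box(310,405,140,212,.02,.09); print("large",rect(L))
E
```

```text
bench z -0.00021099238832855693
drawer+knob (array([ 398.3, -260.9]), array([ 59.3, 148.3]), 0.9) zmax 0.05855495352226958
drawer (array([ 398. , -243.5]), array([ 59.3, 113.6]), 0.9)
knob (array([ 399.3, -322.1]), array([23., 26.]), 1.2) [ 0.39897816 -0.32184999  0.03876173] 0.04641119370158841
shelf (array([452.6,  46.7]), array([163.6, 139.1]), 69.9) 0.043617343435190525 3552
bar (array([533.3, 269.4]), array([82.4, 15.8]), 69.2) 0.15413967577974974
drumtop 0.10399957216015321
((534.7249755859375, 271.4436340332031), (367.27679443359375, 372.826904296875), 146.3785400390625) ((537.3773803710938, 273.03515625), 190.32199096679688)
(205, 222) [0.531 0.094 0.005]
(264, 241) [ 0.488 -0.047 -0.002]
(245, 294) [ 0.362 -0.006  0.004]
(187, 271) [ 0.414  0.133 -0.003]
(128, 219) [0.52  0.234 0.134]
(92, 205) [0.547 0.307 0.153]
(321, 268) [ 0.426 -0.184 -0.002]
(368, 268) [ 0.426 -0.292  0.047]
(369, 293) [ 0.369 -0.294  0.05 ]
(321, 293) [ 0.367 -0.185 -0.004]
(381, 281) [ 0.397 -0.322  0.043]
large (array([ 646.5, -278.8]), array([101.2, 191.1]), 18.7)
```

Axis ≈ (0.533, 0.269) and stand heading ≈ 69.5°. The drawer is at about (0.398, -0.243) with heading ≈ 90.7°, and the sizes match the task. Next I'll check IK for both wrist choices, then look at the stand with the wrist camera on the way.

Run:
```python
from h import *
h=69.5; u=np.array([np.cos(np.radians(h)),np.sin(np.radians(h))]); A=np.array([.5333,.2694])
for f in (-90,90):
    for n,p,z,y in [("drawer",(.398,-.243),.185,90.7+f),("shelf",A-.25*u,.23,h+f),("push",A-.23*u,.23,h+f),("bar",A,.30,h+f),("barend",A,.30,h-60+f),("view",A-.2*u,.42,h+f)]:
        q=env.solve_ik([*p,z],Tdown(y)); print(f,n,None if q is None else np.round(q,1))
# go look at the stand
f=-90; env.move_to([*(A-.2*u),.42],Tdown(h+f)); 
p0,r0=env.current_eef_pos(),env.current_eef_rot()
p,d=imaging.grab_frame("wrist"); cv2.imwrite("pics/w1.png",p); np.savez("pics/w1.npz",d=d,p=p0,r=r0)
print(env.current_clock(),p0,r0)
```

```text
-90 drawer [-37.1  32.8 114.8  -0.   32.3 -37.8]
-90 shelf [ -1.4  26.1 117.   -0.   36.9  19.1]
-90 push [  0.9  26.8 115.8  -0.   37.5  21.4]
-90 bar [22.3 31.9 92.5 -0.  55.6 42.8]
-90 barend [ 22.3  31.9  92.5  -0.   55.6 102.8]
-90 view [  4.4  10.8 104.9  -0.   64.4  24.9]
90 drawer [-37.1  32.8 114.8  -0.   32.3 142.2]
90 shelf [  -1.4   26.1  117.    -0.    36.9 -160.9]
90 push [   0.9   26.8  115.8   -0.    37.5 -158.6]
90 bar [  22.3   31.9   92.5   -0.    55.6 -137.2]
90 barend [ 22.3  31.9  92.5  -0.   55.6 -77.2]
90 view [   4.4   10.8  104.9   -0.    64.4 -155.1]
2.6167 [0.46341835 0.08154005 0.42001059] [ 67.74183002  89.99419743 -42.81597841]<sys>:0: UserWarning: Gimbal lock detected. Setting third angle to zero since it is not possible to uniquely determine all angles.
```

View pics/w1.png

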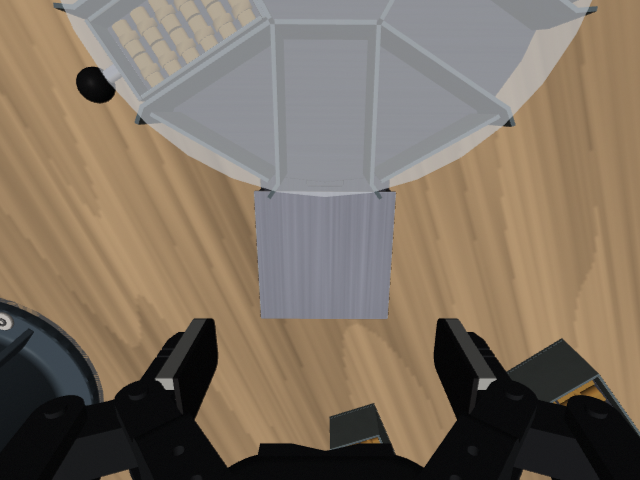

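The wrist view shows the shelf with outer corners at (261,319) and (388,319) and inner corners at about (255,192) and (394,192). The empty bay's cheeks run from (275,188)/(380,188) to (272,22)/(379,22), in line with the shelf. I'll fit the stand pose from these points.

Run:
```python
from h import *
w=np.load("pics/w1.npz"); m=imaging.camera_model("wrist")
T=np.eye(4);T[:3,:3]=R.from_euler("xyz",w["r"],degrees=True).as_matrix();T[:3,3]=w["p"];T=T@m["T_tool_cam"]
W=cloud(w["d"],m,T); f=240/np.tan(np.radians(m["vfov"])/2)
def ray(u,v,z):
    r=T[:3,:3]@np.array([(u-m["cx"])/f,-(v-m["cy"])/f,-1]); return (T[:3,3]+r*(z-T[2,3])/r[2])[:2]
c=[ray(*q,.044) for q in [(261,319),(388,319),(255.5,195),(394,195)]]
print(np.round(c,4), "width",np.linalg.norm(c[1]-c[0]),np.linalg.norm(c[3]-c[2]))
ang=lambda v:np.degrees(np.arctan2(v[1],v[0]))
print("front edge heading",ang(c[0]-c[1])-90,"sides",ang(c[2]-c[0]),ang(c[3]-c[1]))
# shelf by mask of depth cloud
P=W.reshape(-1,3); g=W[195:330,240:405].reshape(-1,3); g=g[(abs(g[:,2]-.044)<.008)]; print("shelf z",np.median(g[:,2]),"rect",rect(g))
k=[ray(*q,.100) for q in [(275,188),(380,188),(272,22),(379,22)]]
print("cheeks",np.round(k,4),ang(k[2]-k[0]),ang(k[3]-k[1]),np.linalg.norm(k[1]-k[0]),np.linalg.norm(k[3]-k[2]))
fm=(c[0]+c[1])/2; h=np.radians(ang(c[0]-c[1])-90); print("front mid",fm,"axis from front",fm+.320*np.array([np.cos(h),np.sin(h)]))
A=np.array([.5333,.2694]); print("heading front mid->bar",ang(A-fm),"dist",np.linalg.norm(A-fm), "mouth mid->bar",ang(A-(k[0]+k[1])/2))
```

```text
[[ 0.3595 -0.0073]
 [ 0.4815 -0.0532]
 [ 0.4069  0.1128]
 [ 0.5256  0.0682]] width 0.1303146075684272 0.1268637658950953
front edge heading 69.40218259023996 sides 68.47427597975873 70.00541810214044
shelf z 0.045169288566983684 rect (array([443.3,  31.1]), array([129. , 130.4]), 69.1)
cheeks [[0.437  0.1201]
 [0.512  0.0919]
 [0.4789 0.2238]
 [0.5458 0.1986]] 67.94957453592943 72.39254362934689 0.08013341656068411 0.07145650355032108
front mid [ 0.42048411 -0.03024767] axis from front [0.53306203 0.26929567]
heading front mid->bar 69.36888805304615 dist 0.32018143011928546 mouth mid->bar 70.19774271518429
```

The fit agrees: axis (0.5332, 0.2693), heading 69.35°. The shelf front is 130 mm wide and 320 mm from the axis, as it should be. Now I'll pick up the drawer.

```bash
cat >> h.py <<'E'
H=69.35; A=np.array([.5332,.2693]); U=np.array([np.cos(np.radians(H)),np.sin(np.radians(H))])
def st(): print("t",env.current_clock(),"gap",env.current_finger_gap(),"F",np.round(env.current_wrist_force(),1),"p",np.round(env.current_eef_pos(),4))
E
python3 -W ignore - <<'E'
from h import *
D=[.398,-.241]
env.move_to([*D,.30],Tdown(.8)); env.line_to([*D,.186]); st()
fingers.gripper_to(.04); st()
env.line_to([*D,.30]); env.wait(.2); st()
p,d=imaging.grab_frame("scene"); cv2.imwrite("pics/s2.png",p[130:300,180:480])
E
```

```text
t 4.8417 gap 0.08564887219792125 F [-0.1 -0.3  0. ] p [ 0.3983 -0.241   0.1866]
t 5.2 gap 0.05918879759694088 F [-1.1  1.8  8.4] p [ 0.3982 -0.2411  0.1869]
t 6.3083 gap 0.05921031422723698 F [ 0.7  0.8 -6.2] p [ 0.3979 -0.2409  0.2992]
```

View pics/s2.png

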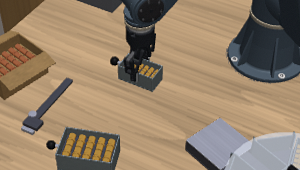

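The drawer is held across its sides, level, and the 6.2 N reading means about 0.63 kg. Next I'll carry it to the shelf and lower it.

```bash
python3 -W ignore - <<'E'
from h import *
S=A-.252*U
env.move_to([*S,.30],Tdown(H-90)); env.line_to([*S,.240]); env.wait(.2); st()
z=.2325
while z>.2285:
    env.line_to([*S,z],max_speed=.03); env.wait(.1); F=env.current_wrist_force()[2]; print(round(z,4),round(F,1))
    if F>-3: break
    z-=.001
st(); fingers.gripper_to(.085); env.wait(.3); st()
env.line_to([*S,.34]); env.line_to([*(A-.29*U),.42],max_speed=.3)
p0,r0=env.current_eef_pos(),env.current_eef_rot()
p,d=imaging.grab_frame("wrist"); cv2.imwrite("pics/w3.png",p); np.savez("pics/w3.npz",d=d,p=p0,r=r0); st()
E
```

```text
t 8.1833 gap 0.0591825504995407 F [ 0.3 -0.2 -6.6] p [0.4447 0.0334 0.2409]
0.2325 -6.1
0.2315 -6.4
0.2305 5.7
t 9.3833 gap 0.05918846149372564 F [-3.6  0.5  5.7] p [0.4444 0.0335 0.2309]
t 10.0667 gap 0.08533860398170866 F [0.4 0.7 0.1] p [0.4443 0.0335 0.2305]
t 11.4417 gap 0.08491180464960929 F [-0.6  0.3 -0.4] p [ 0.4307 -0.002   0.4189]
```

View pics/w3.png

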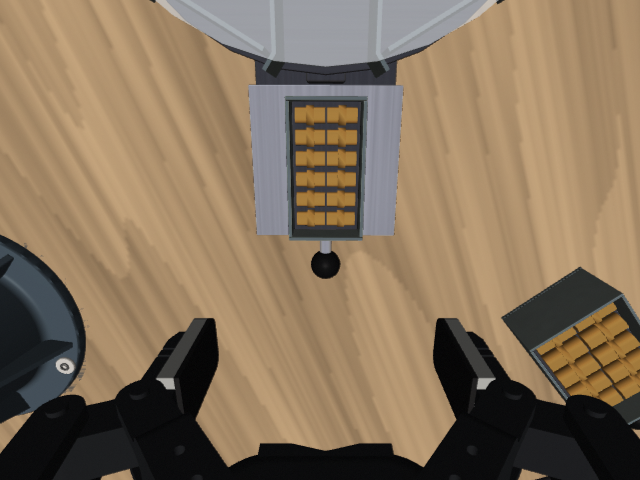

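The drawer stands on the shelf in line with the bay: its centre and the bay's are both near column 326, with the knob outward at (325,264). Now I'll push the knob with closed fingers and watch the force.

```bash
python3 -W ignore - <<'E'
from h import *
fingers.gripper_to(0.0)
o=lambda r,z:[*(A-r*U),z]
env.line_to(o(.385,.34),max_speed=.3); env.line_to(o(.385,.233)); st()
fr=lambda: -float(env.current_wrist_force()[:2]@U)
r=.365; log=[]
while r>.215:
    env.line_to(o(r,.233),max_speed=.06 if r>.24 else .03)
    F=fr(); log.append((round(r,4),round(F,1)))
    if F>15: break
    r-=.012 if r>.245 else .002
print(log); st()
E
```

```text
t 13.6417 gap -0.00022752107530758578 F [ 0.5 -0.9  0.4] p [ 0.3979 -0.0908  0.2338]
[(0.365, 0.2), (0.353, 0.0), (0.341, -0.3), (0.329, -0.5), (0.317, 0.2), (0.305, -0.3), (0.293, -0.9), (0.281, -0.2), (0.269, 0.0), (0.257, -0.4), (0.245, 0.4), (0.243, 0.9), (0.241, 1.5), (0.239, 1.5), (0.237, 0.7), (0.235, 0.9), (0.233, 1.9), (0.231, 1.2), (0.229, 1.8), (0.227, 1.5), (0.225, 1.1), (0.223, 9.3), (0.221, 25.9)]
t 20.625 gap -0.00019410220951370644 F [ -8.8 -24.4   9.1] p [0.4544 0.0613 0.2329]
```

Firm stop at r ≈ 0.222, which fits the fully home position. I'll back off and check.

```bash
python3 -W ignore - <<'E'
from h import *
o=lambda r,z:[*(A-r*U),z]
env.line_to(o(.26,.233)); env.line_to(o(.27,.42),max_speed=.3)
p0,r0=env.current_eef_pos(),env.current_eef_rot()
p,d=imaging.grab_frame("wrist"); cv2.imwrite("pics/w4.png",p); np.savez("pics/w4.npz",d=d,p=p0,r=r0); st()
E
```

```text
t 21.8583 gap 0.00013758467482991295 F [-0.2 -0.  -0.3] p [0.4378 0.017  0.4183]
```

View pics/w4.png

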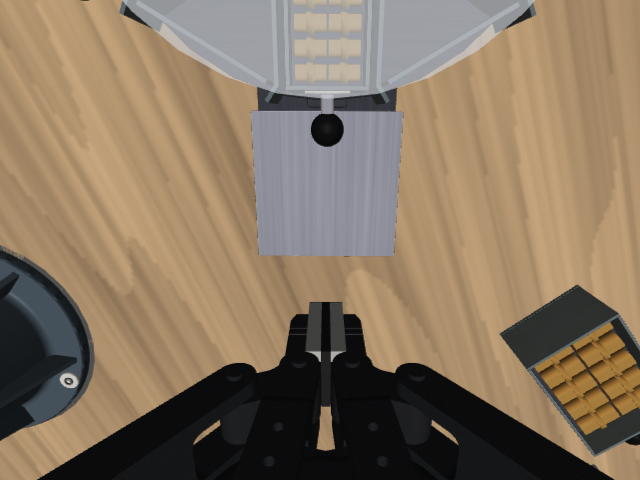

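The drawer shows inside the bay, with its front just behind the rim at about row 93 and the knob at (327,129). I'll check the knob's radius numerically, and turn the drum only if it's within tolerance.

```bash
python3 -W ignore - <<'E'
from h import *
w=np.load("pics/w4.npz"); m=imaging.camera_model("wrist")
T=np.eye(4);T[:3,:3]=R.from_euler("xyz",w["r"],degrees=True).as_matrix();T[:3,3]=w["p"];T=T@m["T_tool_cam"]
f=240/np.tan(np.radians(m["vfov"])/2)
r=T[:3,:3]@np.array([(327-m["cx"])/f,-(129.5-m["cy"])/f,-1]); k=(T[:3,3]+r*(.073-T[2,3])/r[2])[:2]
rad=float((A-k)@U); lat=float((A-k)@[-U[1],U[0]]); print("knob radius",rad,"lateral",lat)
assert abs(rad-.202)<.005 and abs(lat)<.004
fingers.gripper_to(.05)
env.move_to([*A,.42],Tdown(H-90)); env.line_to([*A,.301]); st()
fingers.gripper_to(.0); st()
for a in range(10,61,10):
    env.move_to([*A,.301],Tdown(H-90-a)); print(a,round(float(env.current_wrist_torque()[2]),2),env.current_clock())
env.wait(.3); st(); print(env.current_wrist_torque())
E
```

```text
knob radius 0.20133670021956862 lateral 0.0004912877273650024
t 24.3833 gap 0.05018666375999579 F [0.3 0.3 0.1] p [0.5335 0.2692 0.302 ]
t 24.7833 gap 0.014902845002226687 F [ 3.1 -3.5  6.1] p [0.5336 0.2692 0.3019]
10 -1.41 25.075
20 -1.47 25.3667
30 -2.42 25.6583
40 -2.17 25.95
50 -1.79 26.2417
60 -2.13 26.5333
t 26.8333 gap 0.01510904244582733 F [1.2 8.  4.8] p [0.5334 0.2703 0.3018]
[ 1.24251269 -0.26889624 -0.14410521]
```

```bash
python3 -W ignore - <<'E'
from h import *
fingers.gripper_to(.05); env.line_to([*A,.36]); env.wait(.3)
env.line_to([*A-.0*U,.46],max_speed=.3)
env.move_to([*(A-.30*U),.46],Tdown(H-90)); env.wait(.3); st()
p,d=imaging.grab_frame("top"); cv2.imwrite("pics/t5.png",cv2.resize(p[110:310,20:410],None,fx=2,fy=2)); 
W=cloud(d,imaging.camera_model("top"))
P=W[170:260,60:170].reshape(-1,3);P=P[(P[:,2]>.14)&(P[:,2]<.17)];print("bar",rect(P),"expected heading",H-60)
for n,b in dict(large=(310,405,140,212),wrench=(425,460,172,285),carton=(465,585,195,300)).items():
    d0=np.load("pics/top0.npy"); W0=cloud(d0,imaging.camera_model("top"))
    for X in (W0,W):
        Q=X[b[2]:b[3],b[0]:b[1]].reshape(-1,3); Q=Q[(Q[:,2]>.01)&(Q[:,2]<.1)]; print(n,np.round(Q.mean(0),3))
E
```

```text
t 30.2917 gap 0.05030411433333309 F [-0.3  0.9  0.5] p [ 0.4275 -0.0112  0.4599]
bar (array([534.3, 270.3]), array([81.3, 18. ]), 9.0) expected heading 9.349999999999994
large [ 0.641 -0.264  0.046]
large [ 0.641 -0.264  0.046]
wrench [ 0.55  -0.475  0.014]
wrench [ 0.551 -0.475  0.014]
carton [ 0.475 -0.647  0.065]
carton [ 0.475 -0.646  0.065]
```

View pics/t5.png

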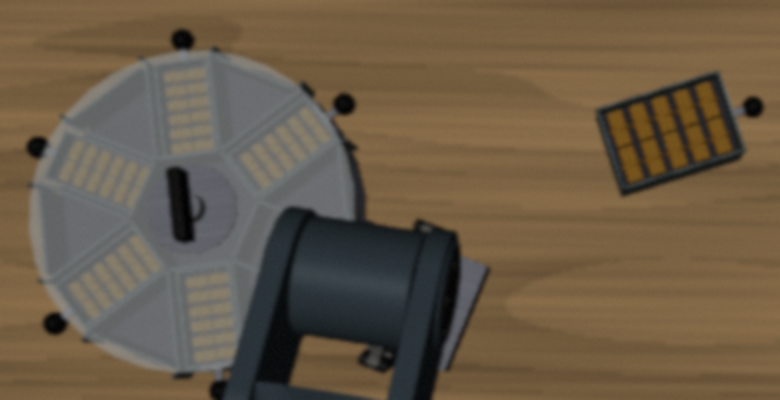

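The drum turned one click clockwise: the bar heading went from 69.2° to 9.0°. All five drawers sit in the expected bays, ours now at the bottom of the drum at (210,310) in the crop, and the bystanders haven't moved. The arm hides our knob, so I'll move it away and check that the drawer is still fully home before handing in.

```bash
python3 -W ignore - <<'E'
from h import *
env.move_to([.25,-.35,.46],Tdown(H-90)); env.wait(.2); st()
p,d=imaging.grab_frame("top"); cv2.imwrite("pics/t6.png",cv2.resize(p[110:320,20:280],None,fx=3,fy=3))
W=cloud(d,imaging.camera_model("top"))
P=W[100:330,10:290].reshape(-1,3); q=P[:,:2]-A; r=np.hypot(*q.T); a=np.degrees(np.arctan2(q[:,1],q[:,0]))%360
for k in range(6):
    c=(H+180-60*(k+1))%360; dd=(a-c+180)%360-180
    s=(abs(dd)<5)&(r>.187)&(r<.24)&(P[:,2]>.055)&(P[:,2]<.1)
    if s.sum(): print(k,round(c,1),"n",s.sum(),"r mean/max",np.round([r[s].mean(),r[s].max()],4),"dang",round(dd[s].mean(),2),"z",P[s][:,2].max().round(3))
E
```

```text
t 31.9667 gap 0.05002541209394908 F [ 0.7 -0.4 -0.1] p [ 0.2505 -0.3496  0.46  ]
0 189.3 n 115 r mean/max [0.2007 0.2128] dang 0.07 z 0.092
1 129.3 n 114 r mean/max [0.2009 0.2145] dang -0.09 z 0.094
2 69.3 n 90 r mean/max [0.2025 0.2152] dang -0.25 z 0.092
3 9.3 n 108 r mean/max [0.2007 0.2169] dang -0.32 z 0.089
4 309.4 n 104 r mean/max [0.2008 0.2135] dang -0.26 z 0.089
```

View pics/t6.png

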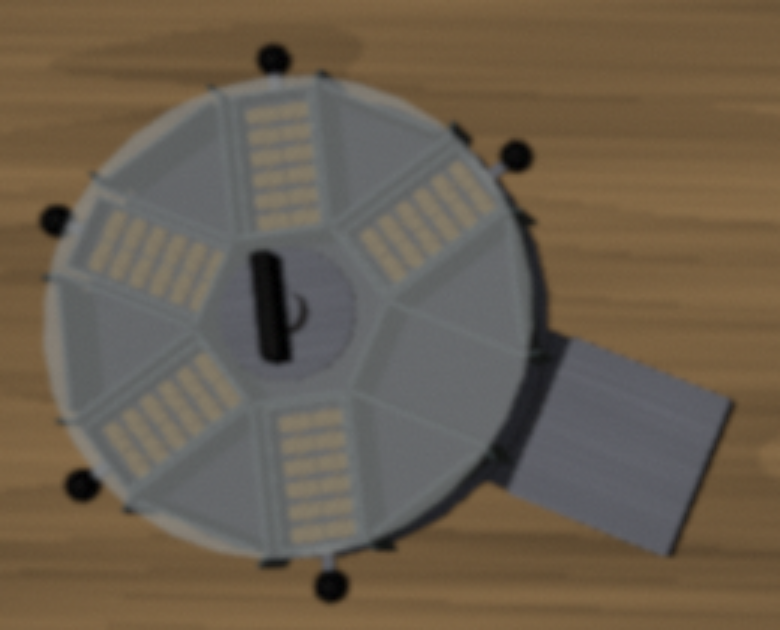

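The picture shows our drawer in the bottom bay with its knob at (331,585). It sits at the same radius as the fixed drawers (0.2007 m against 0.2007–0.2025 m). The empty bay faces the shelf, and all the knobs lie within 0.3° of their click positions. Handing in.

```bash
python3 -c "
from cell import env,close_job
print(env.current_joint_vel()); close_job()"
```

```text
[-0.35955225 -0.03218904 -0.06019968  0.02556403 -0.04486289 -0.13671312]
the job is handed in; nothing more can be done
```

I loaded the drawer, turned the stand one click clockwise and handed the job in at about 32 s of the 61 s. No verdict was reported.

- **Carry and placing:** I gripped the drawer across its sides and carried it level (weight read about 0.63 kg). I set it on the shelf with the knob outwards and let go.
- **Sliding home:** I pushed on the knob with closed fingers until the force rose to about 26 N at the stop. The knob then measured 201 mm from the axis (202 expected) and 0.5 mm off to the side.
- **Turning:** I gripped the bar and turned it 60° clockwise, then released it. The bar's heading changed by 60.2°.

**Last checks:**
- **Drawer:** its knob was at the same radius as those of the fixed drawers and 0.07° from its click position.
- **Stand:** the other empty bay faced the shelf.
- **Bystanders:** the large drawer, wrench and carton had shifted by no more than 1 mm.
- **Arm:** it stood clear, touching nothing.

No check failed or disagreed.

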